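Hang two small-parts bins on the kit bench's bin rail

ROBOT

A 6-joint arm with a two-finger parallel gripper is mounted at the origin on the work surface. World frame = base frame: x ahead of the robot, y to its left, z up, the work surface at z = 0. Lengths are in m, angles in rad, forces in N, time in s.
With the tool pointing down it reaches from about 0.375 to 0.75 m from the base axis. Payload 9 kg.
Tool frame: the origin (TCP) lies between the finger pads; the fingertips stand 19 mm ahead of it and the grasp point (between the pads) is the TCP; x points along the fingers, z is the direction in which the jaws open and shut, and the axes are right-handed (so a half turn about x gives the same grasp; the last joint's range is limited). The gripper opens to 85 mm and grips with 20 to 120 N. Pads are 22 mm wide; open, the fingers measure 114 mm over their backs; the gripper's body (76 mm by 85 mm) begins 54 mm behind the grasp point. The pads swing forward as they close: fully open they stand 13 mm farther back than shut.
Start: joints at [0.971, 0.104, 0.097, 1.564, 0, 1.353], TCP at [0.224, 0.557, 0.25] pointing down, gripper open.
Joint ranges: [-2.99, 2.99], [-0.84, 1.86], [-1.1, 1.16], [-1.84, 2.11], [-1.51, 1.56], [-3.14, 3.14]. Speed limits (rad/s): [2.22, 2.22, 2.57, 3.14, 3.14, 3.14].

INTERFACE

Orientations are given as a 3x3 rotation matrix whose columns are the frame's x, y, z axes.
In Python, from bench import env gives the robot as it stands. Calls block until the motion is done:
- env.move_to(position, orientation): joint-space move of the TCP to a pose.
- env.move_l(position, rot=None, vel=0.15, contact_N=None): straight line of the TCP; rot=None keeps the orientation; vel is the mean speed in m/s. With contact_N (N) it stops when the force on the tool has changed by that much, and returns True; else False.
- env.move_j(angles): joint-space move.
- env.grip(opening, f_grip=None): opening from 0.0 (shut) to 1.0 (fully open); f_grip is the grip in N (None keeps the last); returns when the fingers have stopped.
- env.wait(seconds).
- env.ik(position, orientation): joint angles nearest the present ones, or None.
- env.get_obs(): the state.
- env.get_image(name): name is "scene" or "top" or "wrist"; returns a dict with "frame" (420x560x3 uint8, blue, green, red), "K" (3x3 intrinsics, pixels), "eye" and "rotation" of the camera in the world. Camera axes: x right, y up, looking along -z (the intrinsics and any distortion apply to the point x, -y, -z); pixel columns grow to the right and rows downward; lengths in m; the calibration is good to about 2 mm. A picture is of the moment at which its call begins. There is no depth.
A pose or a line that the arm cannot do raises env.Unreachable and nothing moves.
- env.close_job(): hands the job in, once; it reports no verdict.
The state is a dict: "time": time; "qpos": joint angles; "joint_velocities": joint speeds; "tau": joint torques, N m; "tool_pos": TCP position; "eef_rot": TCP orientation; "ft_force": force on the tool from outside, world axes, zero at the start; "wrist_torque": the same for the moment, N m; "finger_gap": opening from 0.0 (shut) to 1.0 (fully open).
Only numpy, scipy, OpenCV 4.12 (cv2) and the standard library are available. Lean on these libraries where they do the work, as an engineer would, in place of code of your own. Each camera call takes 0.05 s, during which the arm holds its last target.

TASK

Hang the two empty parts bins that stand on the bench, the wide one and the narrow one, on the rack's rail in the free spaces on either side of the bin that already hangs there, choosing the space each fits. Hook each bin's back lip over the rail with the bin's front tipped well up, then swing it down until it hangs level with its back flat against the rack, and let go. Leave the other things on the bench where they are.

Things in the scene. Friction and masses are not known exactly. Their poses are not given: they have to be found in the camera images.
- wide_bin: loose, empty, open-fronted grey plastic parts bin, 92 wide (y), 75 high, about 120 g (varies), upright on the bench at the start. Origin: centre of its underside; x runs from its front to its back, z up. Upright back wall, its outer face at x=+50. Side walls 3 thick, 75 high at the back, stepping down to 56 at x=+4 and forward.
- narrow_bin: loose, empty, open-fronted grey plastic parts bin, 64 wide (y), 75 high, about 90 g (varies), upright on the bench at the start. Origin: centre of its underside; x runs from its front to its back, z up. Upright back wall, its outer face at x=+50. Side walls 3 thick, 75 high at the back, stepping down to 56 at x=+4 and forward.
- wide_lip (a point): on the wide bin's back lip, mid-width, bin frame (53.5, 0, 71): underside of a tongue 4 thick (z 71 to 75) that runs back from x=50 to 61 and carries a down-turned flange 4 thick, flared 15 degrees backwards, tip near x=64, z=59. The slot between back face and flange is 7 wide at its top, about 10 at its mouth. Tongue and flange are 80 wide. Axes as the bin's.
- narrow_lip (a point): on the narrow bin's back lip, mid-width, bin frame (53.5, 0, 71): underside of a tongue 4 thick (z 71 to 75) that runs back from x=50 to 61 and carries a down-turned flange 4 thick, flared 15 degrees backwards, tip near x=64, z=59. The slot between back face and flange is 7 wide at its top, about 10 at its mouth. Tongue and flange are 52 wide. Axes as the bin's.
- wide_rim (a point): middle of the top rim of the wide bin's front wall: bin frame (-68.5, 0, 55). That wall is a flat slab 9 thick sloping outward 35 degrees from vertical; its mid-plane rises from (x=-30, z=0) to this rim. It is the grip: pinch it along its slope, one finger inside the bin, one outside. Axes as the bin's.
- narrow_rim (a point): middle of the top rim of the narrow bin's front wall: bin frame (-68.5, 0, 55). That wall is a flat slab 9 thick sloping outward 35 degrees from vertical; its mid-plane rises from (x=-30, z=0) to this rim. It is the grip: pinch it along its slope, one finger inside the bin, one outside. Axes as the bin's.
- rack: fixed bench rack of aluminium profile, 348 long (y), 240 high. Origin on the bench below the middle of the rail's front face; x points from the front, where bins hang, to the back; y along the rail; z up. A properly hung bin has its axes along the rack's, its tongue on the rail's top edge and its origin at x=-53, z=119. Boxes up to 50 high stand under the rail.
- rail_mid (a point): middle of the rail's top edge at its front face: rack frame (0, 0, 190), axes as the rack's. The rail is an upright steel strip 4 thick (x 0 to 4) with a free top edge; free space behind it to a sheet at x=31 (up to z=217) and a profile bar (x 36 to 56, up to z=240). End cheeks (x -14 to 56, z 110 to 200) leave y -150 to +150 free.
- hung_bin: grey bin that already hangs on the rail, fixed; 64 wide, same shape and frame as the narrow bin, at rack x=-53, z=119; its y along the rail varies from -42 to +42, so one space may be too small for the wide bin (spaces run from its sides to the end cheeks)
- bumper (a point): middle of the front face of the bumper strip below the rail, against which a hung bin's back rests: rack frame (-3, 0, 129); strip 12 high, as long as the rail
- cleaner: small white bottle of cleaner with a blue cap, standing, 38 dia x 115 tall; origin under its centre (bystander)
- driver: black-handled screwdriver lying flat along its x axis, 150 long, 26 high; origin underneath the middle (bystander)
- glue_stick: upright white glue stick, 27 dia x 95 tall; origin under its centre (bystander)
- motor: small square stepper motor standing on its back, 42 x 42 x 40 plus a shaft of 22 upward; origin under its centre (bystander)
- cutters: side cutters with dark grips lying flat, 120 long, 60 wide, 16 high; origin underneath the middle (bystander)
- bracket: black printed bracket, 60 x 28 x 8 with an upright flange 34 high at its +x end; origin under its centre (bystander)
- hex_keys: black holder with hex keys lying flat, about 85 x 22 x 15; origin under its centre (bystander)
- spool_cap: white plastic cap lying flat, 52 dia x 12; origin under its centre (bystander)

How it is judged:
By the outcome, as a careful person would: the job done as asked, in the order asked, and still so for the second after the job is handed in, with the robot touching nothing.
It also fails if it takes over 58 s, if anything falls off the work surface, if the arm or the gripper's body presses on something with over 40 N, if the wrist force passes 120 N, or if a joint passes its speed limit or range.

## Working session

There is one attempt and no reset: what is moved stays moved. The work goes in short steps, each a Python script; the robot and the scene stay as the last script left them, time stands still between calls to the robot, and variables do not carry over. Pictures are saved under pics/ and viewed, and the job is handed in when it is done.

```bash
ls; mkdir -p pics; python3 - <<'E'
from bench import env
import cv2,numpy as np
o=env.get_obs(); print(o)
for n in ["scene","top","wrist"]:
    d=env.get_image(n); cv2.imwrite(f"pics/{n}0.png",d["frame"]); print(n,d["K"],d["eye"],d["rotation"],[k for k in d])
    np.savez(f"{n}0.npz",**{k:d[k] for k in ("frame","K","eye","rotation")})
E
```

```text
pics
{'time': 0.0, 'qpos': array([ 9.71298496e-01,  1.04727507e-01,  9.64649598e-02,  1.56388956e+00,
       -2.42848426e-05,  1.35314592e+00]), 'joint_velocities': array([-0.00041177, -0.00064864, -0.00108395, -0.001739  , -0.0005906 ,
        0.001021  ]), 'tau': array([-4.57297920e-04, -5.56931877e+01,  5.03646111e+01,  1.71806471e-02,
       -3.77356882e-04,  2.60325248e-05]), 'tool_pos': array([0.22337341, 0.55653826, 0.24950342]), 'eef_rot': array([[-7.44917413e-04, -9.27977709e-01,  3.72634965e-01],
       [-1.13305777e-03,  3.72635612e-01,  9.27977056e-01],
       [-9.99999081e-01,  2.69049326e-04, -1.32903511e-03]]), 'ft_force': array([-8.79344665e-01,  5.16838584e-04, -1.04116470e+00]), 'wrist_torque': array([-0.01423215, -0.00090719,  0.00134158]), 'finger_gap': 0.9998573360058325}
scene [[521.87675682   0.         282.35486503]
 [  0.         521.87675682 214.92279504]
 [  0.           0.           1.        ]] [ 1.32527047 -0.43250564  1.00004911] [[ 0.45216093 -0.63174155  0.62964522]
 [ 0.89191195  0.31502387 -0.32442725]
 [ 0.0066009   0.70828142  0.70589932]] ['frame', 'K', 'eye', 'rotation']
top [[392.00373211   0.         281.54983605]
 [  0.         392.00373211 208.98930152]
 [  0.           0.           1.        ]] [ 0.48399934 -0.03436805  0.95512616] [[ 0.01989615  0.99723266 -0.07163216]
 [-0.99907372  0.02256481  0.03664058]
 [ 0.03815555  0.07083681  0.99675789]] ['frame', 'K', 'eye', 'rotation']
wrist [[378.62660907   0.         280.96396073]
 [  0.         378.62660907 203.20471681]
 [  0.           0.           1.        ]] [0.15602846 0.58371646 0.37332691] [[ 3.72999711e-01 -8.89632820e-01 -2.63485600e-01]
 [ 9.27831157e-01  3.57414375e-01  1.06697275e-01]
 [-7.47856541e-04 -2.84268202e-01  9.58744507e-01]] ['frame', 'K', 'eye', 'rotation']
```

View pics/scene0.png

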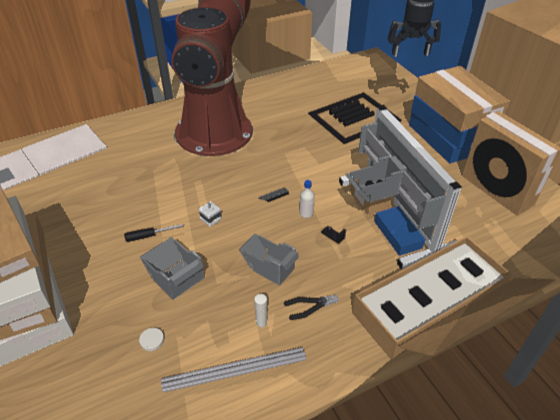

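View pics/top0.png

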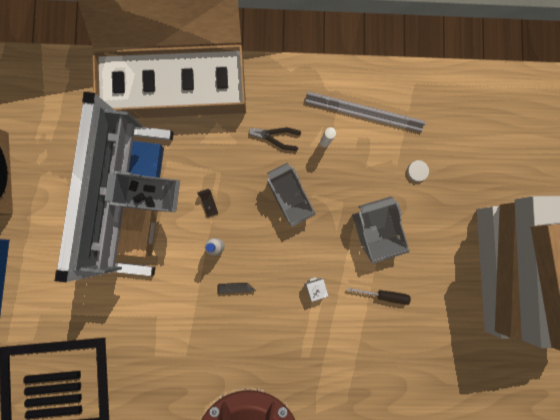

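View pics/wrist0.png

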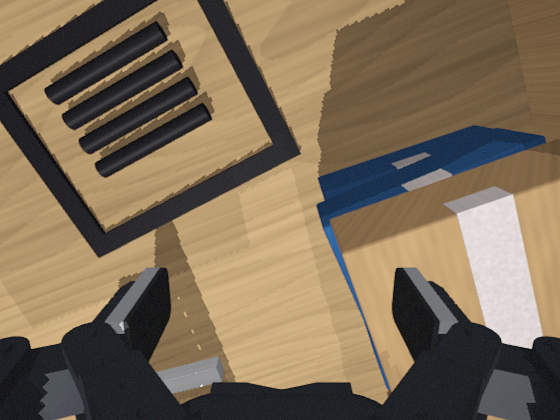

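```bash
cat > h.py <<'E'
import numpy as np,cv2
def ray(d,uv):
    uv=np.atleast_2d(np.array(uv,float)); K=d["K"]
    c=np.c_[(uv[:,0]-K[0,2])/K[0,0],-(uv[:,1]-K[1,2])/K[1,1],-np.ones(len(uv))]
    v=c@np.asarray(d["rotation"]).T
    return v/np.linalg.norm(v,axis=1)[:,None]
def onz(d,uv,z):
    v=ray(d,uv); e=np.asarray(d["eye"]); t=(np.asarray(z)-e[2])/v[:,2]
    return e+t[:,None]*v
def proj(d,P):
    P=np.atleast_2d(P); c=(P-d["eye"])@np.asarray(d["rotation"]); K=d["K"]
    return np.c_[K[0,0]*c[:,0]/-c[:,2]+K[0,2],-K[1,1]*c[:,1]/-c[:,2]+K[1,2]]
def tri(obs):
    A=np.zeros((3,3));b=np.zeros(3)
    for d,uv in obs:
        v=ray(d,uv)[0];M=np.eye(3)-np.outer(v,v);A+=M;b+=M@d["eye"]
    p=np.linalg.solve(A,b)
    res=[np.linalg.norm((np.eye(3)-np.outer(ray(d,uv)[0],ray(d,uv)[0]))@(p-d["eye"])) for d,uv in obs]
    return p,res
def snap(env,name,tag):
    d=env.get_image(name); cv2.imwrite(f"pics/{tag}.png",d["frame"]); np.savez(f"{tag}.npz",**{k:d[k] for k in ("frame","K","eye","rotation")}); return d
def load(tag): return dict(np.load(f"{tag}.npz"))
def crop(tag,x0,y0,x1,y1,s,out):
    f=load(tag)["frame"][y0:y1,x0:x1]; cv2.imwrite(f"pics/{out}.png",cv2.resize(f,None,fx=s,fy=s,interpolation=cv2.INTER_CUBIC))
E
python3 -c "
from h import *
crop('top0',50,80,200,290,2.8,'c1');crop('top0',250,150,420,280,4,'c2');crop('scene0',320,90,480,280,3,'c3');crop('scene0',130,220,310,310,4,'c4')"
```

```text
(no output)
```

View pics/c1.png

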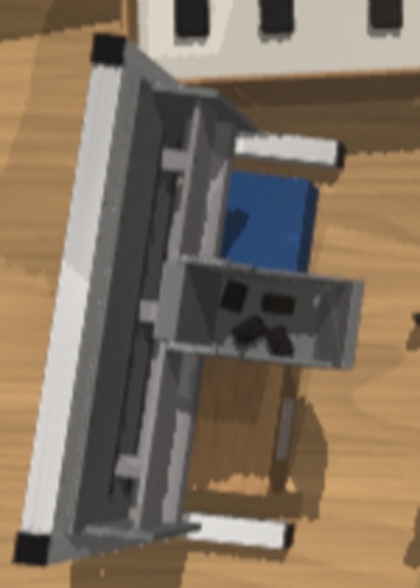

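View pics/c2.png

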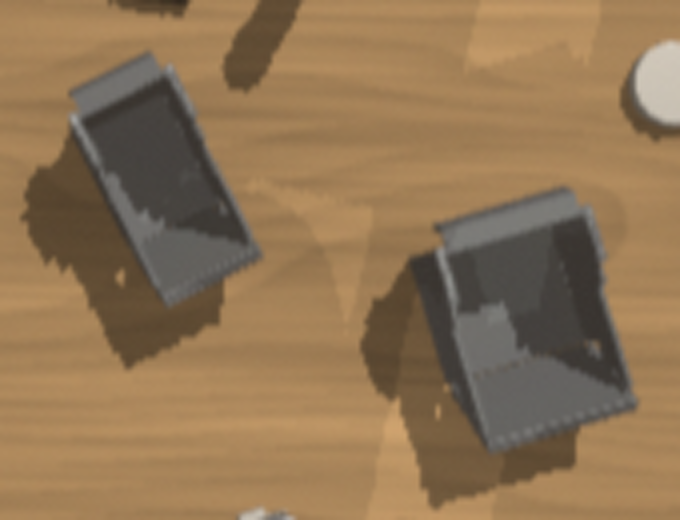

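View pics/c3.png

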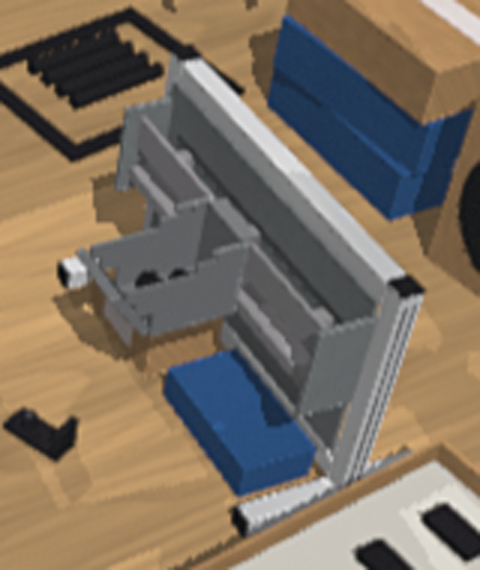

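View pics/c4.png

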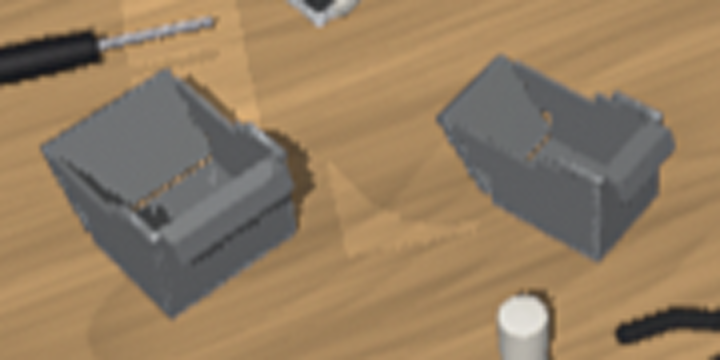

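```bash
python3 - <<'E'
from h import *
d=load('top0')
f=lambda a:np.array(a)/4+[250,150]
for n,rim,lip in [('wide',[(492,450),(635,405)],[(437,228),(572,188)]),('narrow',[(168,303),(262,255)],[(70,93),(150,53)])]:
    r=onz(d,f(rim),.055);l=onz(d,f(lip),.075)
    print(n,r.round(4).tolist(),l.round(4).tolist())
    a=r.mean(0);b=l.mean(0); print(np.degrees(np.arctan2(*(b-a)[1::-1])),np.linalg.norm((b-a)[:2]), np.linalg.norm(r[0]-r[1]),np.linalg.norm(l[0]-l[1]),
      np.degrees(np.arctan2(*((r[0]-r[1])[1::-1])))-90,np.degrees(np.arctan2(*((l[0]-l[1])[1::-1])))-90)
g=lambda a:np.array(a)/2.8+[50,80]
b=onz(d,g([(126,40),(47,565),(93,37),(14,560)]),.24);print(b)
# rail
print(onz(d,g([(203,100),(157,535)]),.19))
# hung bin rim
print(onz(d,g([(360,282),(352,368)]),.174))
for nm,p in dict(cleaner=(212,249),glue=(330,135),bracket=(208,203),motor=(317,290),cutters=(275,138),driver=(380,296),hex=(236,289),cap=(418,171)).items(): print(nm,onz(d,[p],.0)[0][:2].round(3))
E
```

```text
wide [[0.43, -0.2805, 0.055], [0.4573, -0.364, 0.055]] [[0.5558, -0.2431, 0.075], [0.5804, -0.3207, 0.075]]
17.965275639007366 0.13083511426326905 0.0878106886340351 0.081350847978233 18.12329840562981 17.648671971171524
narrow [[0.5106, -0.0923, 0.055], [0.5394, -0.1461, 0.055]] [[0.6276, -0.0333, 0.075], [0.6517, -0.0782, 0.075]]
28.962037756260173 0.13105530456844836 0.06108712796936669 0.050960540012949196 28.16567490816864 28.241399889279464
[[0.7386069  0.28601771 0.24      ]
 [0.39765718 0.31703162 0.24      ]
 [0.73989176 0.30734048 0.24      ]
 [0.40046053 0.33764379 0.24      ]]
[[0.71525148 0.25318409 0.19      ]
 [0.41293443 0.26943813 0.19      ]]
[[0.59187634 0.14299569 0.174     ]
 [0.53056076 0.14624457 0.174     ]]
cleaner [0.452 0.096]
glue [ 0.74  -0.186]
bracket [0.563 0.11 ]
motor [ 0.358 -0.159]
cutters [ 0.728 -0.05 ]
driver [ 0.346 -0.313]
hex [0.358 0.036]
cap [ 0.655 -0.408]
```

```bash
cat >> h.py <<'E'
Z=np.array([0,0,1.])
def Rz(a): c,s=np.cos(a),np.sin(a); return np.array([[c,-s,0],[s,c,0],[0,0,1]])
def Ry(a): c,s=np.cos(a),np.sin(a); return np.array([[c,0,s],[0,1,0],[-s,0,c]])
def down(h): # tool pointing down, tool y along heading h
    x=np.array([0,0,-1.]);y=np.array([np.cos(h),np.sin(h),0]);return np.c_[x,y,np.cross(x,y)]
A=np.arctan2(38.5,55)
def gripB(flip=False): # tool rot in bin frame
    x=np.array([np.sin(A),0,-np.cos(A)]);z=np.array([np.cos(A),0,np.sin(A)])
    if flip: z=-z
    return np.c_[x,np.cross(z,x),z]
RIM=np.array([-.0685,0,.055])
def binpose(head,tip): # R of bin, front tipped up by tip (Ry positive sends +x down)
    return Rz(head)@Ry(tip)
def tcp(R,p,s,flip): # bin R, origin p, s depth along wall below rim
    T=gripB(flip); return p+R@(RIM+T[:,0]*s), R@T
E
python3 - <<'E'
from bench import env
from h import *
def q(p,R):
    r=env.ik(list(p),R); return None if r is None else np.round(r,2)
for h in (-np.pi/2,np.pi/2,0,np.pi): print('view',h,q([.56,.16,.42],down(h)),q([.5,-.2,.4],down(h)))
rh=np.radians(84.9); Rr=Rz(rh); ro=np.array([.565,.2655,0])
for n,p0,h0,y in [('wide',None,18,.0875),('narrow',None,28.3,-.0945)]:
    rim=dict(wide=[.4437,-.3222],narrow=[.525,-.1192])[n]
    hb=np.radians(h0); R=Rz(hb); o=np.r_[rim,.055]-R@RIM
    for fl in (0,1):
        print(n,fl,o.round(3),'grasp',q(*tcp(R,o,.018,fl)),'lift',q(*tcp(binpose(hb,.5),o+[0,0,.2],.018,fl)))
        for t in (35,30,20,10,0):
            R2=binpose(rh,np.radians(t)); tgt=ro+Rr@np.array([-.003,y,.19])  # P point
            for dz in (.08,.0):
                o2=tgt+[0,0,dz]-R2@np.array([.05,0,.071]); print(t,dz,q(*tcp(R2,o2,.018,fl)))
E
```

```text
view -1.5707963267948966 [ 0.05  0.18  0.49  1.89  0.   -1.52] [-0.62  0.01  0.28  1.84  0.   -2.19]
view 1.5707963267948966 [0.05 0.18 0.49 1.89 0.   1.62] [-0.62  0.01  0.28  1.84  0.    0.95]
view 0 [ 0.05  0.18  0.49  1.89  0.   -3.09] [-0.62  0.01  0.28  1.84  0.    2.52]
view 3.141592653589793 [0.05 0.18 0.49 1.89 0.   0.05] [-0.62  0.01  0.28  1.84  0.   -0.62]
wide 0 [ 0.509 -0.301  0.   ] grasp [-1.17 -0.18 -0.66  1.02  0.61  0.11] lift [-0.86 -0.06 -0.05  1.54  0.1   0.4 ]
35 0.08 [ 0.07 -0.19 -0.09  1.68 -0.    0.16]
35 0.0 [ 0.07 -0.22 -0.26  1.53 -0.    0.16]
30 0.08 [ 0.02 -0.23 -0.14  1.65  0.09  0.11]
30 0.0 [ 0.02 -0.26 -0.31  1.51  0.09  0.11]
20 0.08 [-0.1  -0.29 -0.24  1.62  0.26 -0.01]
20 0.0 [-0.1  -0.31 -0.4   1.48  0.26 -0.01]
10 0.08 [-0.2  -0.31 -0.33  1.61  0.43 -0.12]
10 0.0 [-0.2  -0.31 -0.47  1.46  0.43 -0.12]
0 0.08 [-0.29 -0.3  -0.4   1.61  0.6  -0.24]
0 0.0 [-0.29 -0.27 -0.52  1.46  0.6  -0.24]
wide 1 [ 0.509 -0.301  0.   ] grasp [-1.17 -0.18 -0.66  1.02  0.61 -3.03] lift [-0.86 -0.06 -0.05  1.54  0.1  -2.74]
35 0.08 [ 0.07 -0.19 -0.09  1.68 -0.   -2.
[... 854 characters left out ...]
0 [-0.17  0.24  0.07  1.44  0.43 -0.09]
0 0.08 [-0.23  0.25  0.14  1.56  0.6  -0.17]
0 0.0 [-0.23  0.27  0.02  1.42  0.6  -0.17]
narrow 1 [ 0.585 -0.087  0.   ] grasp [-0.76 -0.4  -0.85  0.9   0.58 -2.76] lift [-0.46 -0.1  -0.08  1.52  0.09 -2.52]
35 0.08 [ 0.03  0.34  0.47  1.7  -0.   -3.02]
35 0.0 [ 0.03  0.31  0.28  1.55 -0.   -3.02]
30 0.08 [-0.01  0.31  0.41  1.67  0.09 -3.07]
30 0.0 [-0.01  0.28  0.23  1.52  0.09 -3.07]
20 0.08 [-0.09  0.26  0.3   1.62  0.26  3.14]
20 0.0 [-0.09  0.24  0.14  1.47  0.26  3.14]
10 0.08 [-0.17  0.24  0.21  1.58  0.43  3.05]
10 0.0 [-0.17  0.24  0.07  1.44  0.43  3.05]
0 0.08 [-0.23  0.25  0.14  1.56  0.6   2.97]
0 0.0 [-0.23  0.27  0.02  1.42  0.6   2.97]
```

```bash
python3 - <<'E'
from bench import env
from h import *
env.move_l([.224,.557,.42],vel=.4)
env.move_to([.49,.25,.44],down(np.pi)); snap(env,'wrist','r1')
env.move_to([.49,.10,.44],down(np.pi)); snap(env,'wrist','r2')
print(env.get_obs()['time'])
E
```

```text
3.15
```

View pics/r1.png

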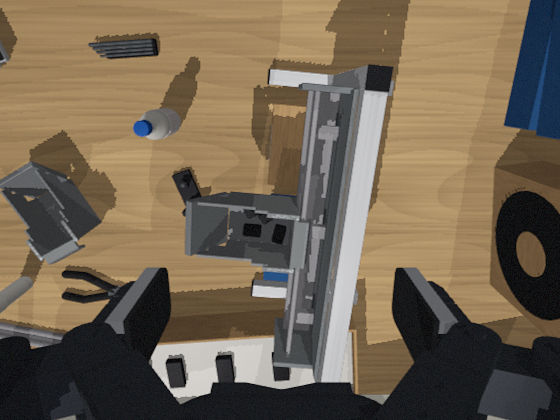

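View pics/r2.png

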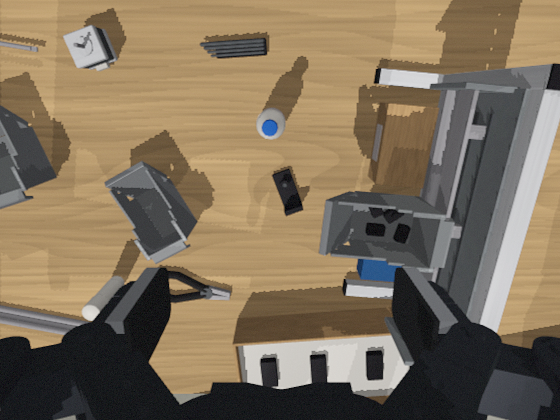

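```bash
python3 -c "
from h import *
crop('r1',180,55,420,205,3.3,'c5');crop('r1',180,180,400,390,2.8,'c6');crop('r2',310,60,560,260,3,'c7')"
```

```text
(no output)
```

View pics/c5.png

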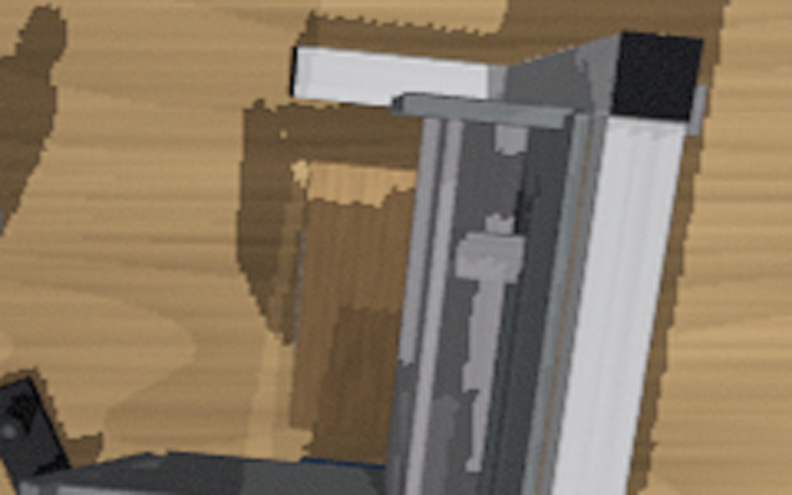

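View pics/c6.png

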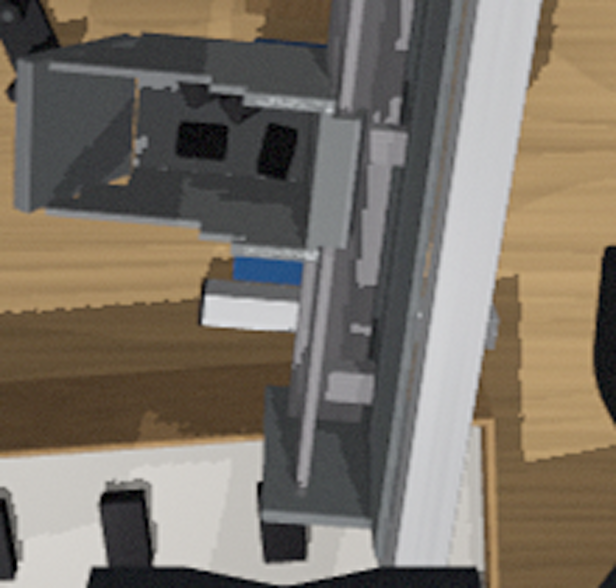

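View pics/c7.png

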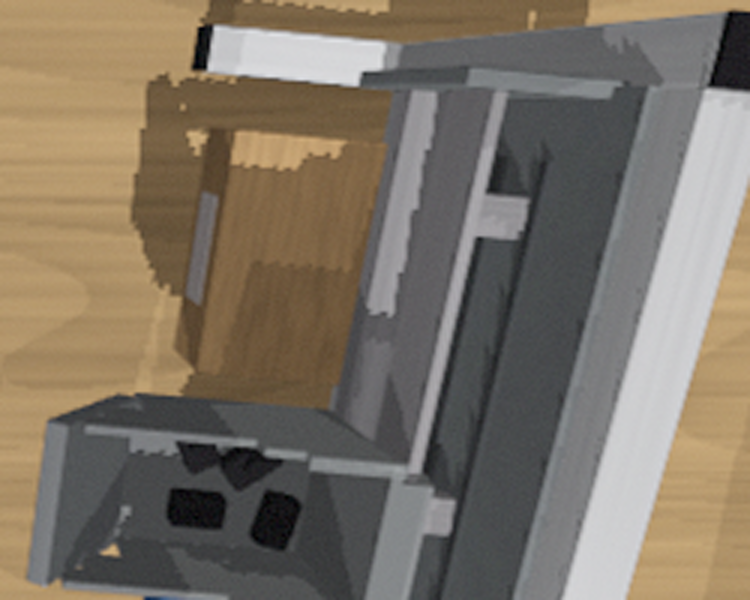

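```bash
python3 - <<'E'
from h import *
d1,d2=load('r1'),load('r2')
c5=lambda a:np.array(a)/3.3+[180,55]
c6=lambda a:np.array(a)/2.8+[180,180]
c7=lambda a:np.array(a)/3.+[310,60]
pr=lambda s,a:print(s,np.round(a,4).tolist())
pr('rail r1 front near/far',onz(d1,np.r_[c5([(446,120),(413,492)]),c6([(297,488)])],.19))
pr('rail r1 back',onz(d1,np.r_[c5([(462,120),(428,492)]),c6([(308,488)])],.19))
pr('rail r2 front/back near, far',onz(d2,c7([(494,92),(409,472),(506,92),(420,472)]),.19))
pr('bar r1 front',onz(d1,np.r_[c5([(611,118)]),c6([(391,586)])],.24))
pr('bar r1 cap corners',onz(d1,c5([(622,30),(704,40)]),.24))
pr('bar r2 front',onz(d2,c7([(708,90),(565,598),(727,12)]),.24))
pr('cheek near inner r1',onz(d1,c5([(395,113),(572,128)]),.20)); pr('  r2',onz(d2,c7([(364,87),(612,97)]),.20))
pr('cheek far inner r1',onz(d1,c6([(265,512),(370,516)]),.20))
pr('hung rim r1',onz(d1,c6([(17,62),(15,208)]),.174)); pr('  r2',onz(d2,c7([(50,420),(28,580)]),.174))
pr('hung lip r1 back',onz(d1,c6([(360,119),(346,247)]),.194))
E
```

```text
rail r1 front near/far [[0.4173, 0.2832, 0.19], [0.5287, 0.2758, 0.19], [0.7116, 0.2569, 0.19]]
rail r1 back [[0.4173, 0.2878, 0.19], [0.5287, 0.2805, 0.19], [0.7116, 0.2615, 0.19]]
rail r2 front/back near, far [[0.4174, 0.284, 0.19], [0.544, 0.2728, 0.19], [0.4174, 0.2878, 0.19], [0.544, 0.2767, 0.19]]
bar r1 front [[0.4168, 0.3198, 0.24], [0.7154, 0.2912, 0.24]]
bar r1 cap corners [[0.3963, 0.3212, 0.24], [0.3986, 0.3414, 0.24]]
bar r2 front [[0.4169, 0.3179, 0.24], [0.5685, 0.3035, 0.24], [0.3969, 0.319, 0.24]]
cheek near inner r1 [[0.4155, 0.2681, 0.2], [0.4195, 0.3176, 0.2]]
  r2 [[0.4159, 0.239, 0.2], [0.4189, 0.3156, 0.2]]
cheek far inner r1 [[0.7153, 0.2437, 0.2], [0.7173, 0.2866, 0.2]]
hung rim r1 [[0.5313, 0.1492, 0.174], [0.592, 0.1441, 0.174]]
  r2 [[0.5296, 0.1495, 0.174], [0.5917, 0.1434, 0.174]]
hung lip r1 back [[0.5473, 0.2794, 0.194], [0.5993, 0.2752, 0.194]]
```

```bash
python3 - <<'E'
from h import *
for tag,rows,bar0,rail0 in [('r1',(95,350),((365,90),(320,350)),((317,92),(289,354))),('r2',(95,255),((545,92),(500,255)),((476,92),(448,215)))]:
    d=load(tag); g=cv2.cvtColor(d['frame'],cv2.COLOR_BGR2GRAY).astype(float)
    up=8
    # bar left edge: max positive gradient
    def near(l,y): (x0,y0),(x1,y1)=l; return x0+(y-y0)*(x1-x0)/(y1-y0)
    B=[];F=[];K=[]
    for y in range(*rows):
        x=near(bar0,y); a=int(x)-10; s=g[y,a:a+22]; gr=np.diff(s); i=np.argmax(gr)
        if gr[i]>40: B.append((a+i+1.0 -.5+ 0.0,y))
        if y<rail0[1][1]:
            x=near(rail0,y); a=int(x)-7; s=g[y,a:a+16]; gr=np.diff(s); i=np.argmax(gr); j=np.argmin(gr)
            if gr[i]>12: F.append((a+i+.5,y))
            if gr[j]<-12: K.append((a+j+.5,y))
    for n,P,z in (('bar',B,.24),('railF',F,.19),('railB',K,.19)):
        P=np.array(P); W=onz(d,P,z)
        m=np.ones(len(W),bool)
        for _ in range(8):
            c=np.polyfit(W[m,0],W[m,1],1); r=W[:,1]-np.polyval(c,W[:,0]); m=abs(r)<max(.001,2*r[m].std())
        print(tag,n,len(W),m.sum(),'deg',np.degrees(np.arctan(c[0])).round(2),'y@.565',np.polyval(c,.565).round(4),'std',r[m].std().round(5),W[m,0].min().round(3),W[m,0].max().round(3))
E
```

```text
r1 bar 253 251 deg -5.32 y@.565 0.3047 std 0.00026 0.42 0.666
r1 railF 237 197 deg -5.35 y@.565 0.2695 std 0.00031 0.421 0.704
r1 railB 255 161 deg -5.27 y@.565 0.2742 std 0.00032 0.421 0.704
r2 bar 126 126 deg -5.35 y@.565 0.3023 std 0.00021 0.421 0.563
r2 railF 120 120 deg -5.37 y@.565 0.2696 std 0.00029 0.421 0.54
r2 railB 109 107 deg -5.25 y@.565 0.2747 std 0.0003 0.421 0.54
```

```bash
python3 - <<'E'
from bench import env
from h import *
env.move_to([.46,-.2,.40],down(np.pi)); snap(env,'wrist','b1')
print(env.get_obs()['time'])
E
```

```text
4.3667
```

View pics/b1.png

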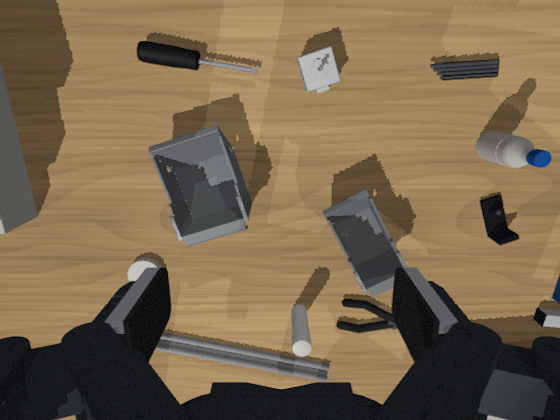

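```bash
python3 -c "
from h import *
crop('b1',140,115,260,255,4.2,'c8');crop('b1',315,180,415,300,4.8,'c9')"
```

```text
(no output)
```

View pics/c8.png

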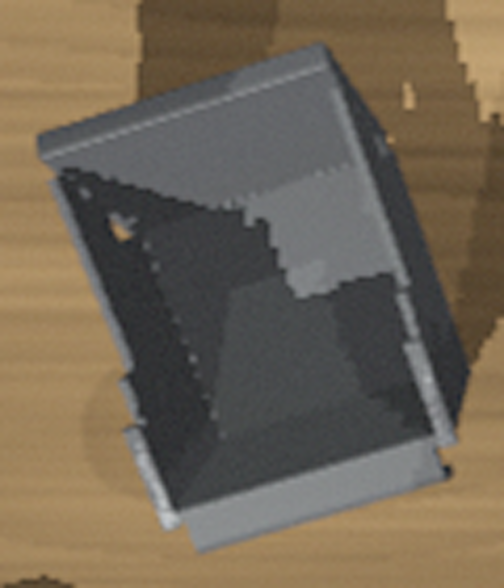

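View pics/c9.png

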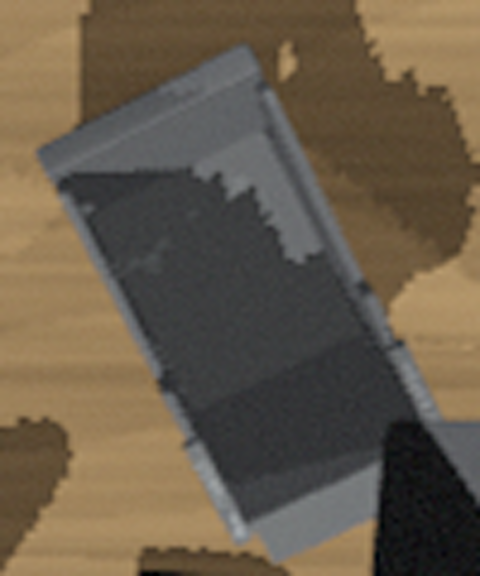

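```bash
python3 - <<'E'
from h import *
d=load('b1')
a=lambda p:np.array(p)/4.2+[140,115]
b=lambda p:np.array(p)/4.8+[315,180]
for n,f,o,i,l in [('wide',a,[(38,140),(322,42)],[(48,165),(328,70)],[(200,550),(450,478)]),('narrow',b,[(38,152),(248,45)],[(56,180),(262,75)],[(275,560),(375,513)])]:
    O=onz(d,f(o),.0524);I=onz(d,f(i),.0576);L=onz(d,f(l),.075)
    ang=lambda e:(np.degrees(np.arctan2(*((e[0]-e[1])[[0,1]])))) 
    M=(O+I)/2; m=M.mean(0)
    print(n,'outer',O.round(4).tolist(),'inner',I.round(4).tolist())
    for e in (O,I,L): v=e[1]-e[0]; print(' head',np.degrees(np.arctan2(v[0],-v[1])).round(2),np.linalg.norm(v).round(4))
    print(' rim mid',m.round(4),'lip',L.mean(0).round(4))
    if n=='wide': w=L.mean(0)-m; print(np.degrees(np.arctan2(w[1],w[0])),np.linalg.norm(w[:2]))
    if n=='narrow':
        # lip line distance along heading
        v=(I[1]-I[0]); n_=np.array([-v[1],v[0]])/np.linalg.norm(v); print(((L[0]-m)[:2]@n_))
E
```

```text
wide outer [[0.4569, -0.3629, 0.0524], [0.4283, -0.2774, 0.0524]] inner [[0.4635, -0.3589, 0.0576], [0.4358, -0.2752, 0.0576]]
 head -161.5 0.0902
 head -161.7 0.0882
 head -163.04 0.0803
 rim mid [ 0.4461 -0.3186  0.055 ] lip [ 0.5668 -0.2797  0.075 ]
17.874442188977778 0.12684703118651222
narrow outer [[0.5396, -0.1437, 0.0524], [0.5095, -0.0884, 0.0524]] inner [[0.5459, -0.1392, 0.0576], [0.5164, -0.0853, 0.0576]]
 head -151.4 0.063
 head -151.25 0.0614
 head -151.2 0.0303
 rim mid [ 0.5278 -0.1141  0.055 ] lip [ 0.6442 -0.0632  0.075 ]
-0.12655468628838254
```

```bash
cat >> h.py <<'E'
WIDE=(np.array([.4448,-.319]),np.radians(18.1)); NARROW=(np.array([.5266,-.1148]),np.radians(28.6))
RH=np.radians(84.67); RO=np.array([.5664,.2698,0]); RR=Rz(RH)
S=.018
def grasp(env,b):
    rim,h=b; R=Rz(h); o=np.r_[rim,.055]-R@RIM
    p,T=tcp(R,o,S,0)
    env.grip(.4); env.move_to(p-T[:,0]*.09,T)
    c=env.move_l(p,vel=.12,contact_N=10); print('contact',c,(env.get_obs()['tool_pos']-p).round(4))
    return p,T,o,R
def hang(y,px,h,th):  # tool pose so that bin point (50,0,71) sits at rack (px,y,190+h), mm, deg
    R=binpose(RH,np.radians(th)); P=RO+RR@np.array([px/1e3,y/1e3,.19+h/1e3])
    return tcp(R,P-R@np.array([.05,0,.071]),S,0)
E
python3 - <<'E'
from bench import env
from h import *
grasp(env,WIDE); print(env.grip(0,60)); o=env.get_obs(); print(o['finger_gap']*85,o['ft_force'],o['time'])
snap(env,'wrist','g1')
snap(env,'scene','g1s')
E
```

```text
contact False [ 0.0002 -0.0004  0.0008]
False
8.31874911499061 [-0.60176602 -1.46329676  2.94308598] 7.375
```

View pics/g1.png

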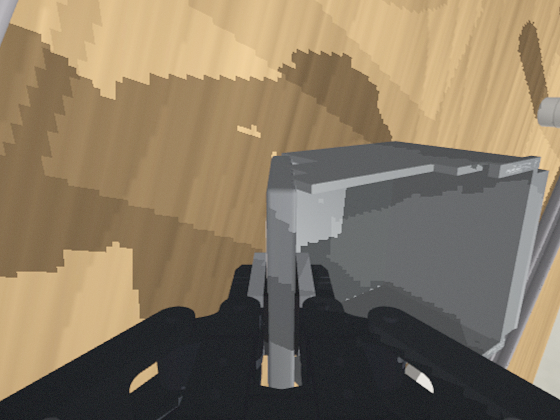

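View pics/g1s.png

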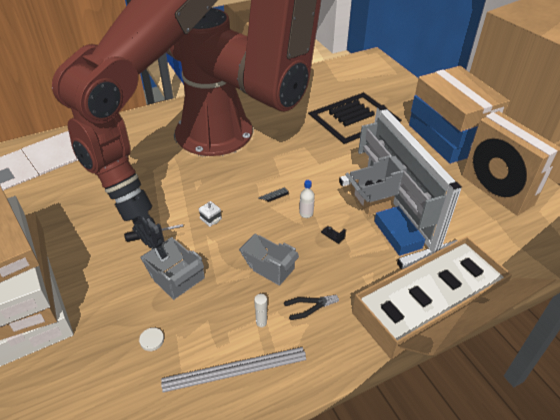

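```bash
python3 - <<'E'
from bench import env
from h import *
p=env.get_obs()['tool_pos']; env.move_l(p+[0,0,.2],vel=.25)
env.move_to(*hang(88,-70,60,32)); 
env.move_l(hang(88,-12,40,32)[0],vel=.15)
o=env.get_obs();print(o['finger_gap']*85,o['ft_force'],o['time'])
snap(env,'wrist','h1');snap(env,'scene','h1s');snap(env,'top','h1t')
E
python3 -c "
from h import *
crop('h1s',320,90,480,280,3,'c10')
crop('h1t',50,80,200,290,2.8,'c11')"
```

```text
8.20929029102962 [-0.72634394  0.30123848 -1.36892731] 10.5333
```

View pics/h1.png

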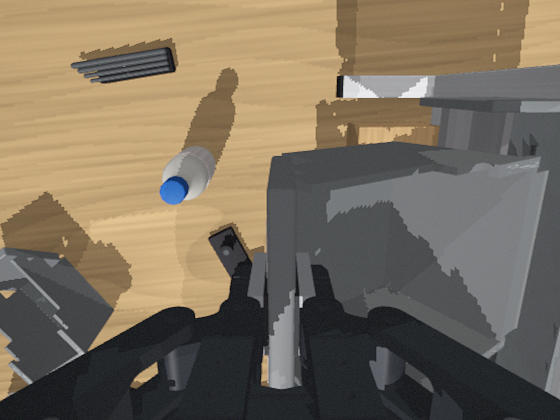

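View pics/c10.png

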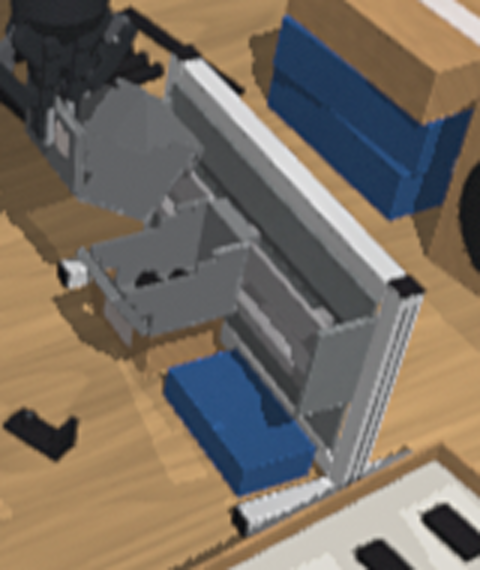

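View pics/c11.png

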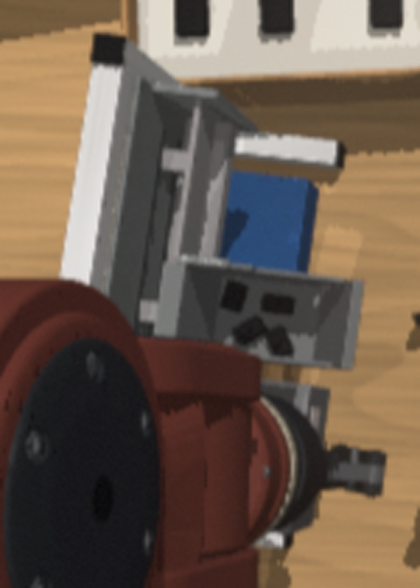

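```bash
cat >> h.py <<'E'
def binfromtool(o):
    T=np.array(o['eef_rot']);R=T@gripB(0).T; org=np.array(o['tool_pos'])-R@(RIM+gripB(0)[:,0]*S); return R,org
E
python3 - <<'E'
from bench import env
from h import *
d=load('h1'); R,o=binfromtool(env.get_obs())
pts=np.array([(61,40,75),(61,-40,75),(50,46,75),(50,-46,75),(4,46,56),(-68.5,46,55),(50,43,75)])/1e3
px=proj(d,o+pts@R.T); print(px.round(1).tolist())
f=cv2.resize(d['frame'][130:420,250:560],None,fx=2.5,fy=2.0*1.25,interpolation=cv2.INTER_CUBIC)
for u,v in px: cv2.circle(f,(int((u-250+.5)*2.5),int((v-130+.5)*2.5)),4,(0,0,255),1)
cv2.imwrite('pics/c12.png',f[:600])
E
```

```text
[[548.8, 169.4], [516.5, 327.5], [540.4, 158.2], [503.6, 345.9], [434.2, 162.9], [280.4, 188.7], [539.0, 165.3]]
```

View pics/c12.png

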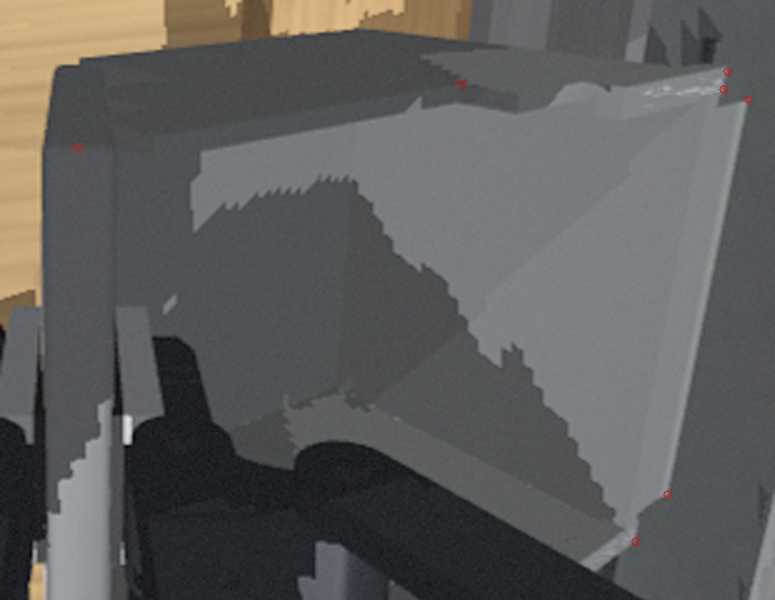

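```bash
python3 - <<'E'
from h import *
d=load('h1')
P=np.array([(0,149,190),(4,149,190),(0,135,190),(4,135,190),(36,149,240),(-14,150,200),(31,149,217)])/1e3
px=proj(d,RO+P@RR.T); print(px.round(1).tolist())
f=cv2.resize(d['frame'][50:200,400:560],None,fx=4.8,fy=4.,interpolation=cv2.INTER_CUBIC)
for u,v in px: cv2.circle(f,(int((u-400+.5)*4.8),int((v-50+.5)*4)),4,(0,0,255),1)
cv2.imwrite('pics/c13.png',f[:600])
E
```

```text
[[506.2, 114.0], [513.7, 113.9], [501.8, 141.1], [509.1, 141.1], [672.6, 121.0], [491.6, 113.2], [609.4, 117.2]]
```

View pics/c13.png

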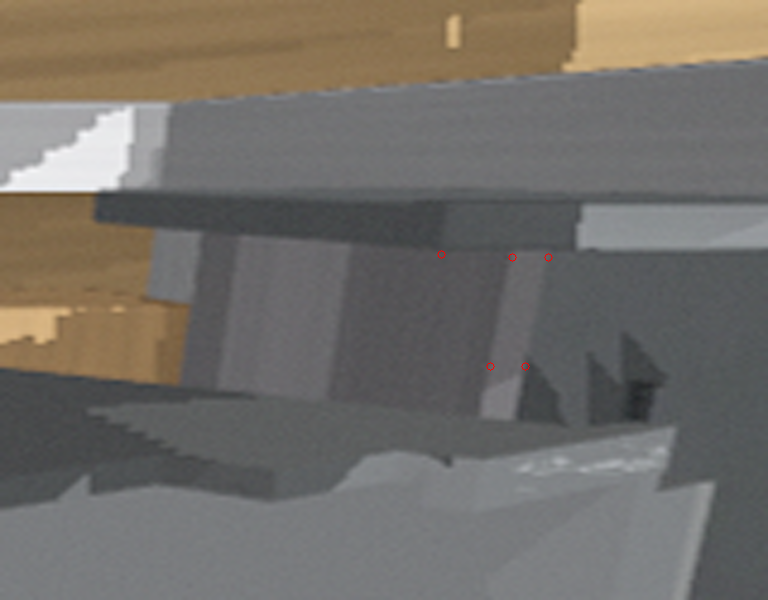

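```bash
cat >> h.py <<'E'
def hook(env,y):
    def go(px,h,th,v,c=None):
        p,T=hang(y,px,h,th); r=env.move_l(p,T,vel=v,contact_N=c); o=env.get_obs()
        print((px,h,th),r,'err',((o['tool_pos']-p)*1e3).round(1),'F',o['ft_force'].round(1),round(o['time'],2)); return r
    go(4,35,32,.1)
    return go(4,11,30,.05,8)
def swing(env,y,steps):
    for px,h,th in steps:
        p,T=hang(y,px,h,th); r=env.move_l(p,T,vel=.06,contact_N=12); o=env.get_obs()
        print((px,h,th),r,'err',((o['tool_pos']-p)*1e3).round(1),'F',o['ft_force'].round(1),round(o['time'],2))
        if r: return True
E
python3 - <<'E'
from bench import env
from h import *
print(hook(env,88)); snap(env,'wrist','h2'); snap(env,'scene','h2s')
crop('h2',400,50,560,200,4,'c14'); crop('h2s',320,90,480,280,3,'c15')
E
```

```text
(4, 35, 32) False err [-0.1  0.  -0.1] F [-0.2 -0.5 -1.5] 11.0
(4, 11, 30) False err [ 0.  -0.1  0.1] F [-0.4 -0.4 -0.7] 11.71
False
```

View pics/c14.png

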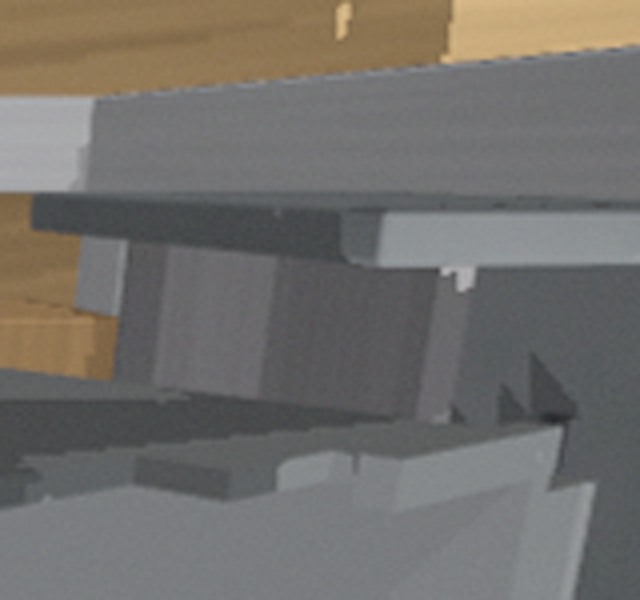

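View pics/c15.png

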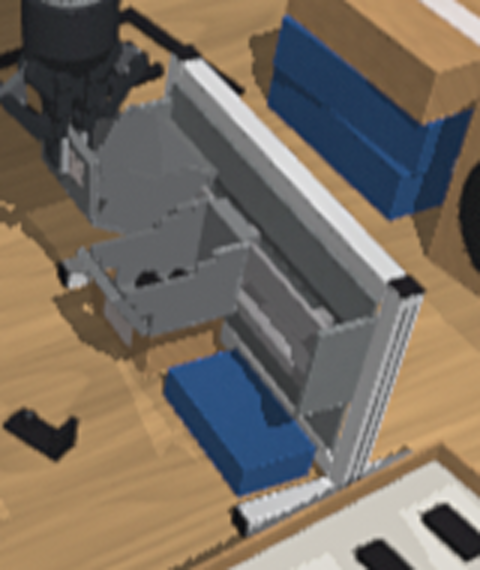

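```bash
python3 - <<'E'
from bench import env
from h import *
swing(env,88,[(2.8,9,27),(2,8.5,25),(.7,7.5,20),(-.5,6,15),(-1,4,10),(-1.6,3,5),(-2.4,2,0)])
snap(env,'wrist','h3'); snap(env,'scene','h3s')
crop('h3s',320,90,480,280,3,'c16')
E
```

```text
(2.8, 9, 27) False err [-0.1 -0.4 -0. ] F [ 0.  -0.6 -1.3] 12.09
(2, 8.5, 25) False err [-0.  -0.2  0.1] F [-0.2  0.3 -0.7] 12.34
(0.7, 7.5, 20) False err [-0.1 -0.4  0. ] F [ 0.7  0.4 -1.6] 12.68
(-0.5, 6, 15) False err [-0.  -0.2  0.2] F [-0.2 -0.1 -1.8] 13.02
(-1, 4, 10) False err [-0.  -0.2  0.2] F [-0.4  0.4 -1.6] 13.37
(-1.6, 3, 5) False err [-0.  -0.3  0.2] F [ 1.2  0.8 -2.2] 13.69
(-2.4, 2, 0) True err [ 0.5 -1.   3.7] F [ 0.  -0.1 -0.5] 13.9
```

View pics/h3.png

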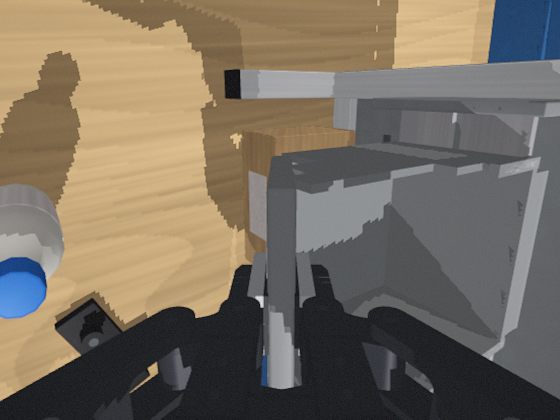

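View pics/c16.png

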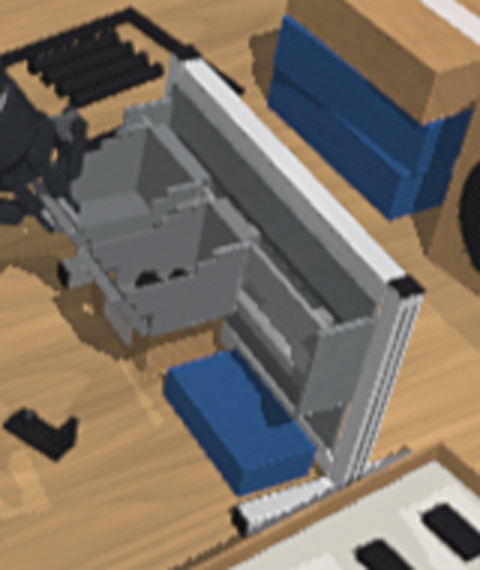

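```bash
python3 - <<'E'
from bench import env
from h import *
def swing2(y,steps,v=.03,c=12):
    for px,h,th in steps:
        p,T=hang(y,px,h,th); r=env.move_l(p,T,vel=v,contact_N=c); o=env.get_obs()
        print((px,h,th),r,'err',((o['tool_pos']-p)*1e3).round(1),'F',o['ft_force'].round(1),'M',o['wrist_torque'].round(2),round(o['time'],2))
swing2(88,[(-3,2,1),(-3,.8,0)])
d=snap(env,'wrist','h4')
R,o=binfromtool(env.get_obs())
pts=np.array([(61,40,75),(61,-40,75),(50,46,75),(50,-46,75),(4,46,56)])/1e3
print(proj(d,o+pts@R.T).round(1).tolist())
P=np.array([(0,149,190),(4,149,190)])/1e3
print(proj(d,RO+P@RR.T).round(1).tolist())
crop('h4',360,70,560,370,2,'c17')
E
```

```text
(-3, 2, 1) False err [0.1 0.2 0.4] F [ 0.3 -0.8 -1.2] M [-0.66  0.08 -0.02] 14.26
(-3, 0.8, 0) True err [ 0.2 -0.8 -0.2] F [ 0.4 -1.9  0.9] M [-0.72  0.13  0.06] 14.47
[[548.6, 168.0], [516.5, 325.9], [540.2, 156.8], [503.5, 344.3], [434.2, 161.6]]
[[539.6, 118.8], [543.7, 118.4]]
```

View pics/c17.png

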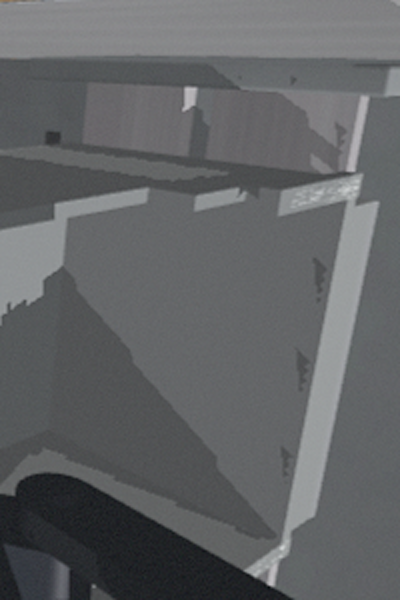

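```bash
python3 - <<'E'
from bench import env
from h import *
env.grip(.35); env.wait(.2)
o=env.get_obs(); print(o['ft_force'],o['time']); snap(env,'wrist','h5')
p=o['tool_pos'];T=np.array(o['eef_rot'])
print(env.move_l(p-T[:,0]*.10,vel=.12,contact_N=10))
snap(env,'wrist','h6'); snap(env,'scene','h6s')
crop('h6s',320,90,480,280,3,'c18')
E
```

```text
[ 0.13439889 -0.26593907  0.33725469] 15.0583
False
```

View pics/h6.png

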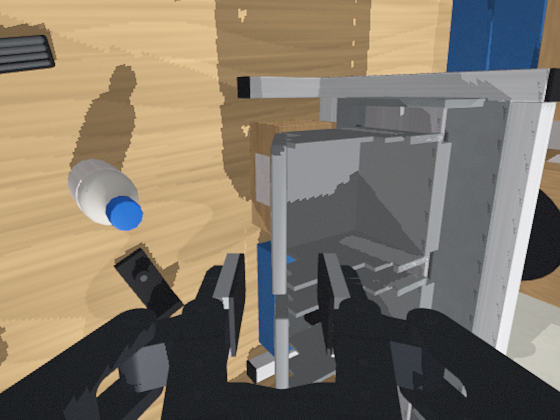

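View pics/c18.png

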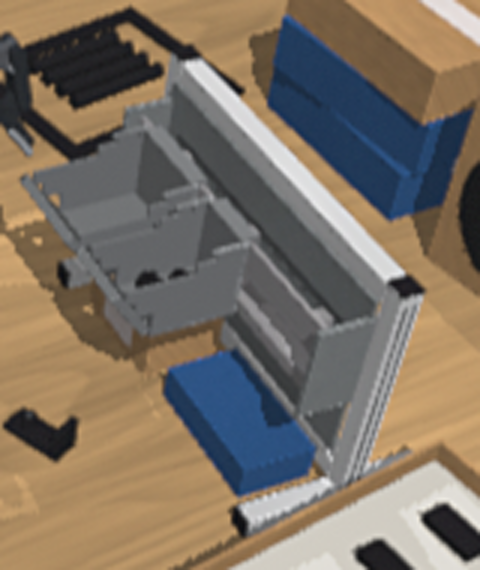

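```bash
python3 - <<'E'
from h import *
d=load('h6')
pts=np.array([(61,40,75),(50,46,75),(-68.5,46,55),(-68.5,-46,55),(4,46,56)])/1e3
for y in (88,):
  print(proj(d,RO+(pts+np.array([-53,y,119])/1e3)@RR.T).round(1).tolist())
pn=np.array([(-68.5,32,55),(-68.5,-32,55),(61,26,75),(61,-26,75)])/1e3
print(proj(d,RO+(pn+np.array([-53,-6,119])/1e3)@RR.T).round(1).tolist())
crop('h6',250,60,470,400,1.75,'c19')
f=cv2.imread('pics/c19.png')
for u,v in np.r_[proj(d,RO+(pts+np.array([-53,88,119])/1e3)@RR.T),proj(d,RO+(pn+np.array([-53,-6,119])/1e3)@RR.T)]: cv2.circle(f,(int((u-250+.5)*1.75),int((v-60+.5)*1.75)),4,(0,0,255),1)
cv2.imwrite('pics/c19.png',f)
E
```

```text
[[451.4, 140.3], [443.1, 132.5], [281.6, 142.7], [281.7, 294.0], [374.6, 134.3]]
[[281.7, 316.9], [281.7, 400.3], [433.6, 280.8], [426.3, 338.5]]
```

View pics/c19.png

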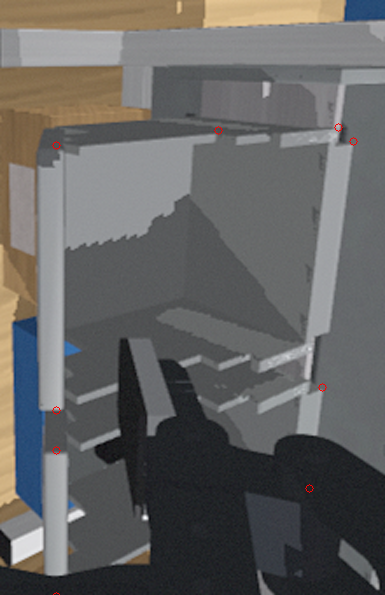

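```bash
python3 - <<'E'
from bench import env
from h import *
o=env.get_obs(); print(o['tool_pos'])
env.move_l(o['tool_pos']+[0,-.06,.06],vel=.3)
rim,h=NARROW; R=Rz(h); p,T=tcp(R,np.r_[rim,.055]-R@RIM,S,0)
env.move_to(p-T[:,0]*.09+[0,0,.1],T)
d=snap(env,'wrist','n0'); print(env.get_obs()['time'])
og=np.r_[rim,.055]-R@RIM
pts=np.array([(61,26,75),(61,-26,75),(-68.5,32,55),(-68.5,-32,55)])/1e3
px=proj(d,og+pts@R.T);print(px.round(1).tolist())
f=d['frame'].copy()
for u,v in px: cv2.circle(f,(int(u),int(v)),3,(0,0,255),1)
cv2.imwrite('pics/n0b.png',f)
E
```

```text
[0.46266971 0.11005834 0.24089017]
17.5083
[[348.8, 147.6], [345.9, 203.9], [202.5, 150.3], [207.2, 232.1]]
```

View pics/n0b.png

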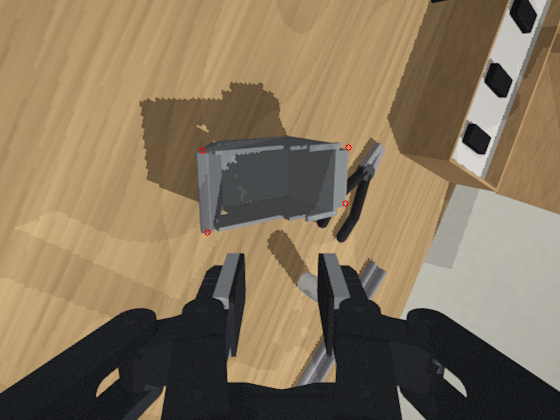

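```bash
python3 - <<'E'
from bench import env
from h import *
grasp(env,NARROW); env.grip(0,60); o=env.get_obs(); print(o['finger_gap']*85,o['ft_force'],o['time'])
env.move_l(o['tool_pos']+[0,0,.2],vel=.25)
env.move_to(*hang(-94,-70,60,32)); 
env.move_l(hang(-94,-12,40,32)[0],vel=.15)
o=env.get_obs();print(o['finger_gap']*85,o['ft_force'],o['time'])
d=snap(env,'wrist','n1');snap(env,'scene','n1s')
R,og=binfromtool(o)
pts=np.array([(61,26,75),(61,-26,75),(50,32,75),(50,-32,75),(-68.5,32,55)])/1e3
px=np.r_[proj(d,og+pts@R.T),proj(d,RO+np.array([(0,149,190),(0,50,190),(4,50,190),(0,-30,190),(4,-30,190)])/1e3@RR.T)];print(px.round(1).tolist())
f=cv2.resize(d['frame'][50:300,260:560],None,fx=2.6,fy=2.6,interpolation=cv2.INTER_CUBIC)[:600]
for u,v in px: cv2.circle(f,(int((u-260+.5)*2.6),int((v-50+.5)*2.6)),4,(0,0,255),1)
cv2.imwrite('pics/c20.png',f)
E
```

```text
contact False [ 0.0005 -0.0006  0.0013]
8.039375143496656 [-0.7923708  -1.68831743  2.75572659] 19.4583
8.272454385027379 [-0.37282434  0.00771026 -0.53674893] 21.9917
[[542.5, 198.9], [521.6, 301.3], [534.0, 189.5], [508.5, 319.5], [280.9, 233.0], [586.3, -374.8], [536.7, -72.5], [545.2, -72.4], [507.1, 108.0], [514.6, 108.0]]
```

View pics/c20.png

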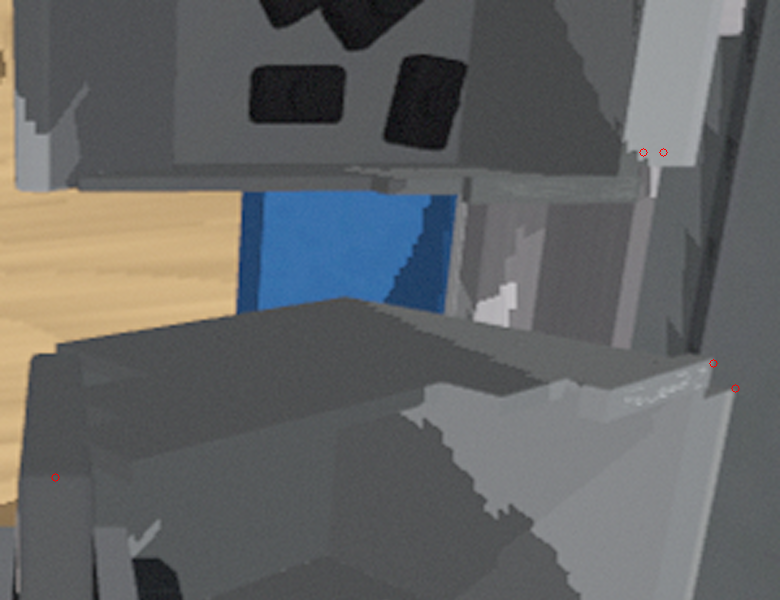

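View pics/n1s.png

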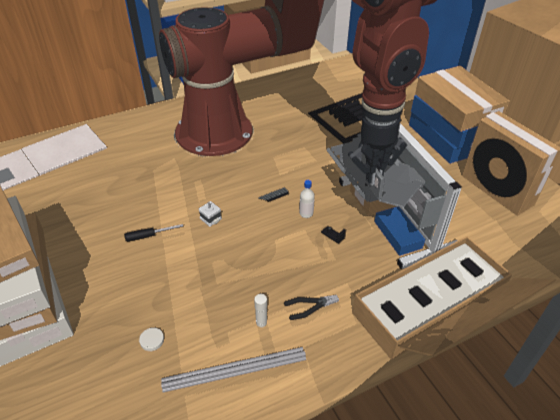

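```bash
python3 - <<'E'
from h import *
d=load('n1')
px=proj(d,RO+np.array([(0,-50,190),(4,-50,190),(0,-60,190),(4,-60,190)])/1e3@RR.T);print(px.round(1).tolist())
g=cv2.cvtColor(d['frame'],cv2.COLOR_BGR2GRAY)
for v in (int(px[0,1]),int(px[2,1])): print(v,list(zip(range(492,520),g[v,492:520].tolist())))
E
```

```text
[[500.7, 146.8], [508.0, 146.7], [497.7, 165.3], [504.9, 165.3]]
146 [(492, 88), (493, 90), (494, 90), (495, 92), (496, 88), (497, 89), (498, 91), (499, 90), (500, 89), (501, 113), (502, 126), (503, 125), (504, 123), (505, 122), (506, 126), (507, 126), (508, 112), (509, 99), (510, 98), (511, 95), (512, 95), (513, 94), (514, 98), (515, 95), (516, 97), (517, 93), (518, 95), (519, 97)]
165 [(492, 90), (493, 92), (494, 88), (495, 88), (496, 89), (497, 95), (498, 115), (499, 125), (500, 125), (501, 125), (502, 126), (503, 126), (504, 125), (505, 110), (506, 95), (507, 97), (508, 98), (509, 97), (510, 98), (511, 100), (512, 95), (513, 94), (514, 97), (515, 92), (516, 97), (517, 97), (518, 97), (519, 95)]
```

Rail sits where predicted (within half a pixel). Hook and swing.

```bash
python3 - <<'E'
from bench import env
from h import *
if not hook(env,-94):
    if not swing(env,-94,[(2.8,9,27),(2,8.5,25),(.7,7.5,20),(-.5,6,15),(-1,4,10),(-1.6,3,5)]):
        for px,h,th in [(-2.6,2.2,2),(-3,2,1),(-3,.8,0)]:
            p,T=hang(-94,px,h,th); r=env.move_l(p,T,vel=.03,contact_N=12); o=env.get_obs()
            print((px,h,th),r,'err',((o['tool_pos']-p)*1e3).round(1),'F',o['ft_force'].round(1),round(o['time'],2))
d=snap(env,'wrist','n2'); snap(env,'scene','n2s'); crop('n2s',320,90,480,280,3,'c21')
E
```

```text
(4, 35, 32) False err [-0.2  0.6 -0.4] F [0.5 0.3 0.8] 22.41
(4, 11, 30) False err [-0.  -0.1  0.1] F [ 0.7  0.2 -0.6] 23.12
(2.8, 9, 27) False err [-0.1 -0.5  0. ] F [ 0.1  0.8 -1.3] 23.4
(2, 8.5, 25) False err [-0.1 -0.3  0.1] F [ 0.5 -0.2 -0.9] 23.65
(0.7, 7.5, 20) False err [-0.2 -0.4 -0.1] F [0.2 0.3 0.4] 23.98
(-0.5, 6, 15) False err [-0.1 -0.1  0.1] F [-0.4 -0.2 -0.5] 24.32
(-1, 4, 10) False err [-0.1  0.   0.3] F [-1.  -0.3 -0.9] 24.68
(-1.6, 3, 5) False err [-0.1 -0.1  0.1] F [ 0.9  0.3 -1.1] 25.0
(-2.6, 2.2, 2) False err [0.  0.  0.3] F [-0.2  0.4 -0.5] 25.37
(-3, 2, 1) False err [-0. -0.  0.] F [ 0.3 -0.3 -1.1] 25.62
(-3, 0.8, 0) False err [ 0.2 -0.5  0. ] F [ 0.2 -3.5 -1.1] 25.88
```

View pics/n2.png

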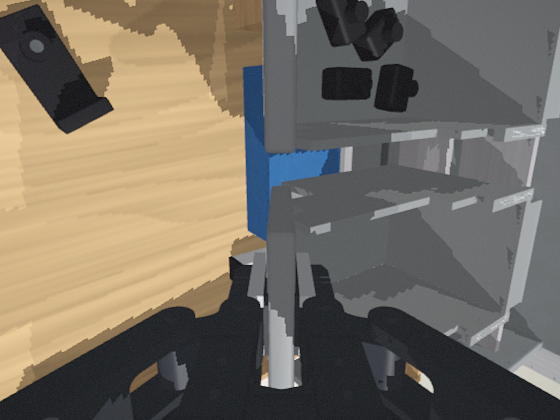

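View pics/c21.png

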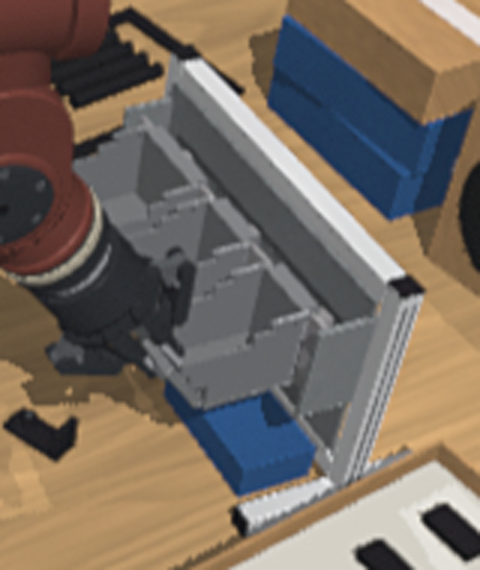

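```bash
python3 - <<'E'
from bench import env
from h import *
p,T=hang(-94,-3,-1,0); print(env.move_l(p,T,vel=.02,contact_N=6),((env.get_obs()['tool_pos']-p)*1e3).round(1))
env.grip(.35); env.wait(.2)
o=env.get_obs(); print(o['ft_force']);p=o['tool_pos'];T=np.array(o['eef_rot'])
print(env.move_l(p-T[:,0]*.10,vel=.12,contact_N=10)); snap(env,'wrist','n3')
o=env.get_obs(); env.move_l(o['tool_pos']+[0,-.06,.06],vel=.3)
env.move_to([.49,.0,.44],down(np.pi)) if 0 else env.move_to([.46,.10,.46],down(np.pi))
d=snap(env,'wrist','n4'); snap(env,'scene','n4s'); snap(env,'top','n4t'); crop('n4s',320,90,480,280,3,'c22')
print(env.get_obs()['time'])
a=np.array([(-68.5,1,55),(-68.5,-1,55),(61,1,75),(61,-1,75)]);pp=[]
for y,w,l in ((88,46,40),(-6,32,26),(-94,32,26)):
    q=a*np.array([1,0,1])+np.array([(0,w,0),(0,-w,0),(0,l,0),(0,-l,0)]); pp.append(proj(d,RO+((q+[-53,y,119])/1e3)@RR.T))
f=cv2.resize(d['frame'][60:340,290:560],None,fx=2.1,fy=2.1,interpolation=cv2.INTER_CUBIC)
for u,v in np.vstack(pp): cv2.circle(f,(int((u-290+.5)*2.1),int((v-60+.5)*2.1)),4,(0,0,255),1)
cv2.imwrite('pics/c23.png',f)
E
```

```text
False [ 0.5 -0.7  1.1]
[ 0.56261435  0.02551018 -1.05199012]
False
29.375
```

View pics/c23.png

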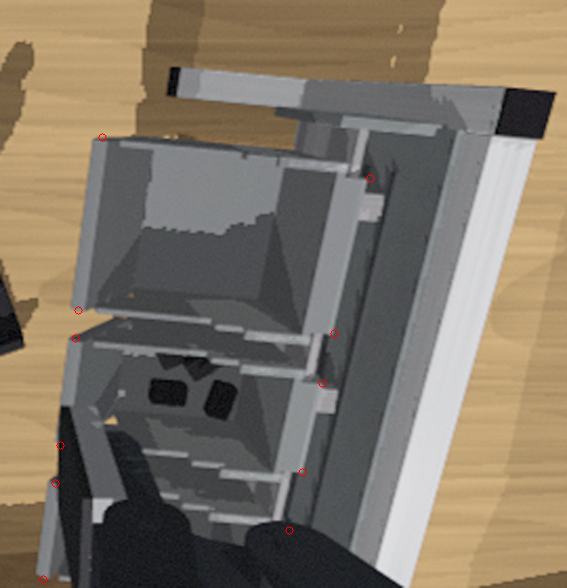

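View pics/n4s.png

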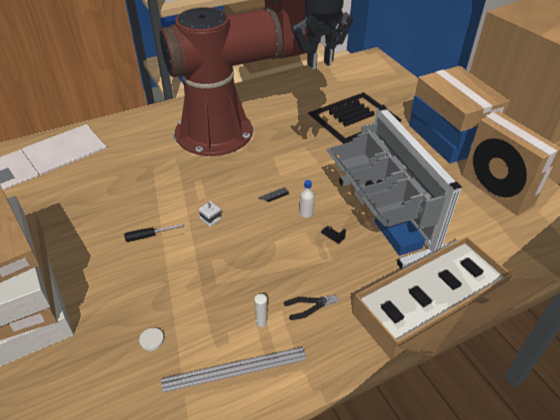

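View pics/c22.png

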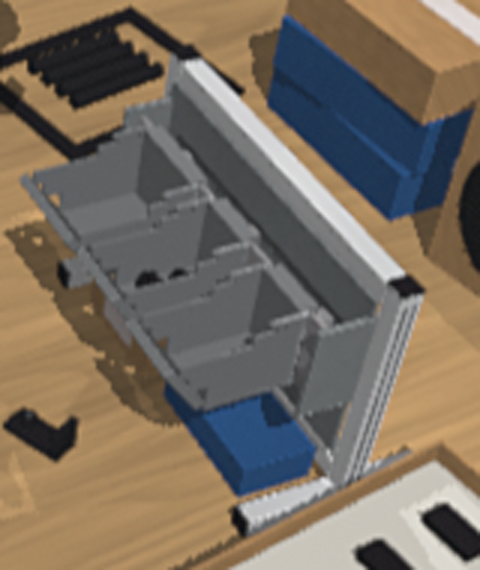

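```bash
python3 -c "
from h import *
crop('n4t',50,80,200,290,2.8,'c24')"
```

```text
(no output)
```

View pics/c24.png

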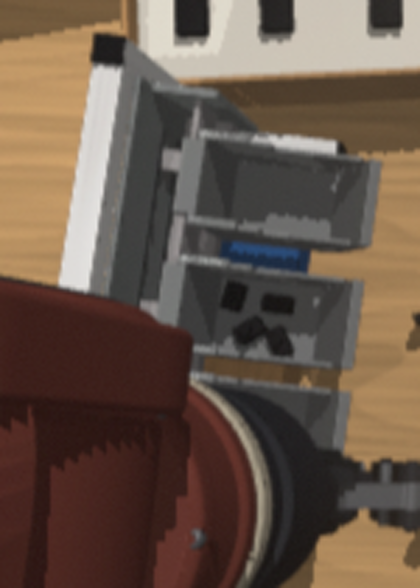

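View pics/n3.png

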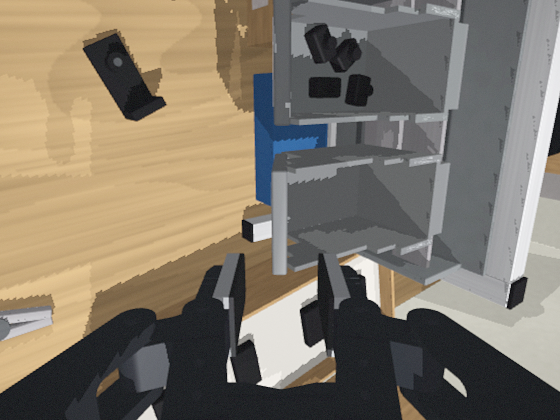

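```bash
python3 - <<'E'
from bench import env
env.wait(.3); print(env.close_job(), env.get_obs()['time'])
E
```

```text
the job is handed in; nothing more can be done
the job is handed in; nothing more can be done
```

Both bins are hanging on the rail, and I handed the job in at about 29.7 s.

- **Placing:** The wide bin went first, into the larger space (about 124 mm) nearest the robot. The narrow bin went into the far space (about 112 mm). Each was hooked with its front tipped up about 30°, swung down to level and let go.
- **Final checks:**
  - In the last wrist, scene and top pictures all three bins' rims and lips lined up.
  - The wide bin matched the predicted hung position to within about 2–3 pixels. A gripper finger partly hid the narrow bin in the last wrist picture. In the picture just after its release, its rim lined up with the fixed bin's.
  - The gripper was clear of everything. The other things on the bench looked unmoved in the scene picture, though I did not measure them.
- **Contacts and disagreements:**
  - While the wide bin was swinging down, the force limit stopped the arm twice at 12 N in the last 2°. I let it go at the second stop, which I took to be the lip seating on the rail.
  - The narrow bin's last lowering gave no contact signal, but little or no force was left on the tool after it was let go.
  - The top camera's rough position for the rail was about 4 mm off the wrist camera's. I used the wrist camera, and its close-up pictures agreed with it to within about 1 mm.

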